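Put the round brush away in the handled can

ROBOT

A 6-joint arm with a two-finger parallel gripper is mounted at the origin on the work surface. World frame = base frame: x ahead of the robot, y to its left, z up, the work surface at z = 0. Lengths are in m, angles in degrees, forces in N, time in s.
With the tool pointing down it reaches from about 0.3 to 0.775 m from the base axis. Payload 14.6 kg.
Tool frame: the origin (TCP) lies midway between the tips of the shut fingers; the grasp point (between the pads) lies 19 mm behind it (bot.tcp_to_grasp is the distance from the TCP to the grasp point, in m); z points along the fingers, y is the direction in which the jaws open and shut (so a half turn about z gives the same grasp; the last joint's range is limited). The gripper opens to 85 mm and grips with 20 to 120 N. Pads are 22 mm wide; open, the fingers measure 114 mm over their backs; the gripper's body (76 mm by 85 mm) begins 54 mm behind the grasp point. The pads swing forward as they close: fully open they stand 13 mm farther back than shut.
Start: joints at [-78.358, 17.183, 87.147, -0, 75.671, -3.816], TCP at [0.147, -0.53, 0.231] pointing down, gripper open.
Joint ranges: [-173.82, 173.82], [-45.26, 126.66], [13.44, 144.39], [-59.66, 239.66], [0, 175.72], [-146.38, 146.38]. Speed limits (degrees/s): [127.2, 127.2, 147.25, 180, 180, 180].

INTERFACE

Orientations are given as [roll, pitch, yaw] about the fixed x, y, z axes, in that order (R = Rz(yaw) Ry(pitch) Rx(roll)).
In Python, from plant import telemetry, eyes, bot, finder gives the robot as it stands.
- The arm moves only by the tool step_arm, never from a script. Its argument "plan" is a list of rows, each a list of 3 entries, a list of its own where there are three numbers: the turn, a rotation vector about the tool's x, y, z in rad, then the shift along the tool's x, y, z in mm, then the gripper's target within -1 to 1 (shut at 1, half-way at 0, fully open at -1). In form: [[[rx, ry, rz], [dx, dy, dz], jaw], ...]. A call has 1 to 10 rows; each row shifts and turns the pose as measured when the row begins, along the tool's axes as they then stand; what a row does not reach is not made up. A row lasts 1/10 s, in which the tool goes at most 50 mm and 8.59 degrees, less where a joint would pass 70% of its speed; a pose out of reach is approached as far as the arm can. A call is refused whole if a number of a shift passes 50 or a number of a turn 0.15, either way. A call with a gripper value outside its range is refused whole. The fingers move at their own pace and stop on an object; "squeeze" is the grip in N (left out, the last holds). Time passes only in rows, so rows that do not move let the fingers close. It gives the time, the measured TCP pose, the force and the opening at its end, in the units of the state.
- telemetry.get_obs(): the state, without advancing time (a new reading comes with each control period).
- eyes.grab_frame(name): name is "scene" or "top"; returns the picture (420x560x3 uint8, red, green, blue); there is no depth.
- eyes.calibration(name): a dict with "fovy" (degrees; the focal length in pixels is half the picture's height over the tangent of half this angle, whatever the lens; pixels are square), "cx", "cy" (the principal point, pixels), "R" (3x3) and "t" (3): a world point X has camera coordinates R X + t. Camera axes: x right, y down, z forward; pixel columns grow to the right and rows downward; lengths in m; the calibration is good to about 2 mm. A picture is of the moment at which its call begins. calibration takes no time and is no camera call.
- bot.hand_in(): hands the job in, once; it reports no verdict.
Trained networks look in the newest picture that a camera, given by its name, has taken for a name from the list of things; names that differ only in an ending like _2 or _b are one class to them, and where a whole thing is asked for, a point or a joint stands for the part that bears it (a point fixed in the world has none). Each returns a list of dicts, best first, with "confidence" (0 to 1); they miss things now and then, are a little off and sometimes report something else, mostly with a low value. They report only what shows in the picture. A call takes as long as a camera call. They do not tell look-alikes from the thing itself.
- finder.silhouettes(camera, name): "mask" (420x560 bool, what is visible of it) and "location" ([row, column] in pixels, amid what is visible of it).
- finder.pinpoint(camera, name): "location" ([row, column] in pixels: a listed point, or the origin of a listed thing).
The state is a dict: "t": time; "joints": joint angles; "qd": joint speeds; "tau": joint torques, N m; "position": TCP position; "eef_rot": TCP orientation; "force": force on the tool from outside, world axes, zero at the start; "wrist_torque": the same for the moment, N m; "opening": finger opening in m.
Only numpy, scipy, OpenCV 4.12 (cv2) and the standard library are available. Lean on these libraries where they do the work, as an engineer would, in place of code of your own. Each camera call takes 0.05 s, during which the arm holds its last target.

TASK

Put the round parts-cleaning brush away: draw it out of the drilled wooden block and lower it, bristles up, right down into the deep steel can that has a handle on its side before letting go. Let it rest leaning against the rim on the side where the can's handle is, and leave the can standing where it is.

Things in the scene. Friction and masses are not known exactly. Their poses are not given: they have to be found in the camera images.
- brush: Round brush, 190 mm long, upright in one of the block's 3 holes (any), bristles up; beside it a flat-headed brush and a screwdriver, no taller. From the foot: wooden shaft, diameter 12 mm, to 130 mm; steel ferrule, 16 mm, to 160 mm (grip here); stiff black bristles, up to 20 mm, to 190 mm. About 50 g. Origin: centre of the flat foot; z axis along the shaft to the bristles.
- brush_top (a point): The end of the brush's bristles, on its axis, 190 mm from the foot.
- can: Deep round steel can, 0.5 kg, loose: 105 mm high, outer diameter 84 mm, wall 3 mm, mouth 78 mm, inner floor 5 mm above the bench. On one side a loop handle reaches 76 mm from the axis, 26 to 86 mm high; its direction varies. Origin: centre of the underside; z up, x axis from the can's axis to the handle. The other tin is 50 mm high, no handle.
- block: Wooden block fixed to the bench, 60 x 180 mm, 50 mm high; three upright holes, 15 mm wide and 40 mm deep, in a row along its y axis at -60, 0 and +60 mm. The brush stands on its hole's bottom, 10 mm above the bench. Origin: centre of the underside; x across the row.
Not all that is in view belongs to the job. What is shaped like the brush but green or red is not meant.

How it is judged (in metres and radians):
On the way:
1. the brush, still held in the gripper, has its foot lowered to within 35 mm of the can's inner floor (z of brush in the frame of can between 0 and 0.04 m and horizontal distance between brush and can below 0.042 m and contact force between the fingers and brush above 0.5 N), for 0.1 s.
At the end, for the whole second after the job is handed in: Brush at rest in the handled can, foot within 25 mm of its inner floor, leaning 12 to 57 degrees; bristle end at least 30 mm from the can's axis towards the handle and within 45 mm either side of the handle's line. Can upright (within 6 degrees), at rest, within 50 mm of its start (z of brush in the frame of can between 0 and 0.03 m and horizontal distance between brush and can below 0.042 m and x of brush_top in the frame of can above 0.03 m and y of brush_top in the frame of can between -0.045 and 0.045 m and angle between brush's own z axis and vertical between 0.2 and 1 rad and angle between can's own z axis and vertical below 0.1 rad and distance of can from where it was at the start of the episode below 0.05 m and linear speed of each of brush, can below 0.02 m/s); the robot touches nothing.
It fails at once if the can is tipped over (more than 30 degrees) (angle between can's own z axis and vertical above 0.52 rad).
It also fails if it takes over 40 s, if anything falls off the work surface, if the arm or the gripper's body presses on something with over 40 N, if the wrist force passes 120 N, or if a joint passes its speed limit or range.

## Working session

There is one attempt and no reset: what is moved stays moved. The work goes in short steps, Python scripts to look and compute and a tool call to move; the robot and the scene stay as the last step left them, time stands still between calls to the robot, and variables do not carry over. Pictures are saved under pics/ and viewed, and the job is handed in when it is done.

Besides the shell and the picture viewer there is one more tool, called as name([rows], argument=value, ...), one row to a line, values as JSON. step_arm: Moves the arm, as the interface text tells. Its arguments: {"type":"object","properties":{"plan":{"type":"array"},"squeeze":{"type":"number"}},"required":["plan"]}

```bash
mkdir -p pics; ls; python3 - <<'E'
from plant import telemetry, eyes, bot, finder
import cv2
for n in ["scene","top"]:
    im=eyes.grab_frame(n); cv2.imwrite(f"pics/{n}0.png",im[:,:,::-1])
    c=eyes.calibration(n); print(n,c)
    for k in ["brush","can","block","brush_top"]:
        for r in finder.pinpoint(n,k)[:3]: print(k,r)
o=telemetry.get_obs(); print(o)
E
```

```text
pics
scene {'fovy': 44.12146590676489, 'cx': 277.5129428365957, 'cy': 214.69239810761286, 'R': array([[-0.71509143,  0.69889713,  0.01367626],
       [ 0.56879759,  0.59312732, -0.56979758],
       [-0.40634165, -0.39967834, -0.82167127]]), 't': array([ 0.40294804, -0.25987036,  1.18874777])}
brush {'location': [281.2, 410.9], 'confidence': 0.75}
brush {'location': [299.8, 372.4], 'confidence': 0.68}
can {'location': [184.4, 252.1], 'confidence': 0.72}
can {'location': [299.9, 371.5], 'confidence': 0.56}
block {'location': [332.5, 391.6], 'confidence': 0.92}
block {'location': [302.6, 370.6], 'confidence': 0.66}
brush_top {'location': [244.8, 391.1], 'confidence': 0.96}
brush_top {'location': [235.2, 330.3], 'confidence': 0.64}
top {'fovy': 49.441601708949506, 'cx': 276.30938614063456, 'cy': 205.143752312441, 'R': array([[ 0.02407444, -0.99942054,  0.02406236],
       [-0.98910656, -0.02730853, -0.14464595],
       [ 0.14521924, -0.02031796, -0.98919086]]), 't': array([-0.013986  ,  0.56371847,  1.03772108])}
brush {'location': [207.1, 180.3], 'confidence': 0.71}
brush {'location': [
[... 375 characters left out ...]
top {'location': [185.2, 223.6], 'confidence': 0.51}
{'t': 0.5, 'joints': array([-7.83568905e+01,  1.71841028e+01,  8.71466611e+01, -5.96353991e-04,
        7.56705630e+01, -3.81728048e+00]), 'qd': array([ 0.01265448,  0.01137148, -0.01191236, -0.02001022,  0.06995201,
       -0.03407153]), 'tau': array([ 6.39748214e-04, -5.43020833e+01, -3.61795843e+01, -1.66164989e-05,
        8.17826440e-04, -3.76584626e-05]), 'position': array([ 0.14659502, -0.53009519,  0.23127168]), 'eef_rot': array([-1.79998638e+02,  4.88180073e-04,  1.54605375e+01]), 'force': array([ 0.55370815, -0.10917572,  0.2865568 ]), 'wrist_torque': array([-0.01906687,  0.06002911,  0.00391677]), 'opening': 0.08539774684711832}
```

View pics/scene0.png

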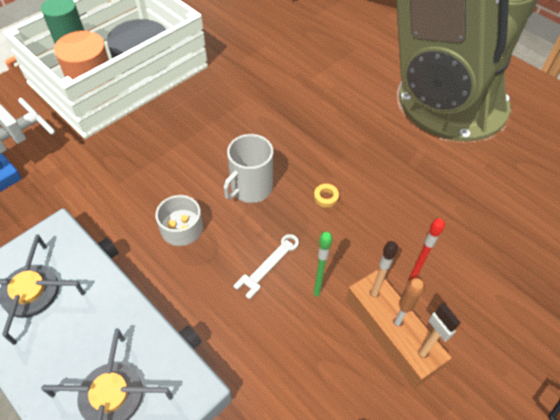

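View pics/top0.png

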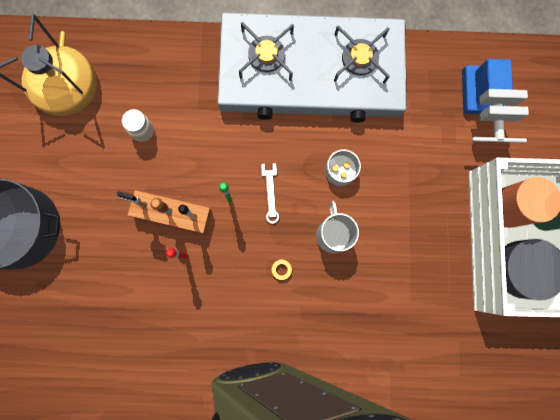

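The black-tipped brush is at about (row 249, col 390) in scene and (210, 183) in top. The handled can is at (235, 337) in top, with its handle towards (208, 333). The green and red ones are decoys. I'll zoom in to measure.

```bash
cat > h.py <<'E'
import numpy as np, cv2
from plant import telemetry, eyes, bot, finder
def cam(n):
    c=eyes.calibration(n); f=210/np.tan(np.radians(c['fovy']/2)); return c,f
def ray(n,rc):
    c,f=cam(n); d=np.array([(rc[1]-c['cx'])/f,(rc[0]-c['cy'])/f,1.]); R=c['R']
    return -R.T@c['t'], R.T@d
def atz(n,rc,z):
    o,d=ray(n,rc); return o+d*(z-o[2])/d[2]
def proj(n,X):
    c,f=cam(n); p=(c['R']@np.atleast_2d(X).T).T+c['t']
    return np.c_[p[:,1]/p[:,2]*f+c['cy'],p[:,0]/p[:,2]*f+c['cx']]
def tri(a,b):
    o1,d1=ray('scene',a);o2,d2=ray('top',b)
    s=np.linalg.lstsq(np.c_[d1,-d2],o2-o1,rcond=None)[0]
    p,q=o1+d1*s[0],o2+d2*s[1]; return (p+q)/2,np.linalg.norm(p-q)
def crop(im,r0,r1,c0,c1,k): return cv2.resize(im[r0:r1,c0:c1],None,fx=k,fy=k,interpolation=cv2.INTER_CUBIC)
E
python3 - <<'E'
from h import *
s=cv2.imread('pics/scene0.png');t=cv2.imread('pics/top0.png')
A=crop(s,230,380,340,460,5)[:590];A=crop(s,230,350,340,460,5)
cv2.imwrite('pics/cs_b.png',A)
cv2.imwrite('pics/ct_b.png',crop(t,170,250,110,220,7))
cv2.imwrite('pics/cs_c.png',crop(s,125,215,210,290,6))
cv2.imwrite('pics/ct_c.png',crop(t,190,270,300,380,7))
print(tri([245.5,391],[210,183]))
for n in('scene','top'):
  for r in finder.silhouettes(n,'can')[:3]:
    m=r['mask']; ys,xs=np.nonzero(m); print(n,r['confidence'],r['location'],ys.min(),ys.max(),xs.min(),xs.max())
E
```

```text
(array([0.52687155, 0.19141539, 0.19172154]), np.float64(0.0007664575747904374))
scene 0.96 [165.3, 253.4] 135 201 224 272
top 0.68 [234.9, 337.2] 202 252 316 358
```

View pics/cs_b.png

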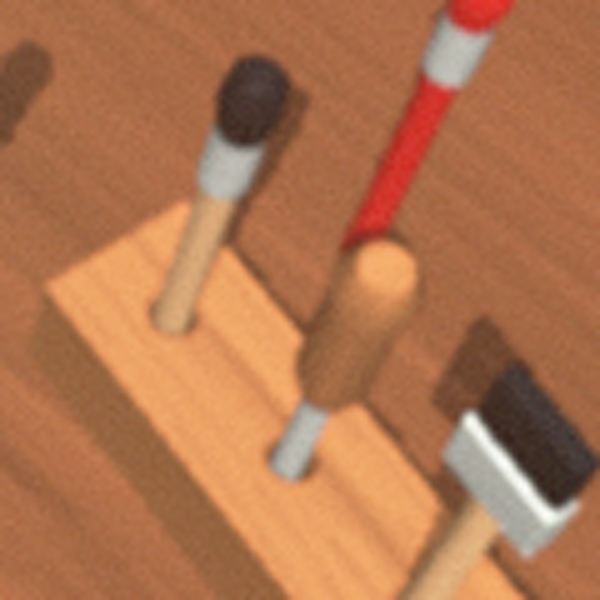

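View pics/ct_b.png

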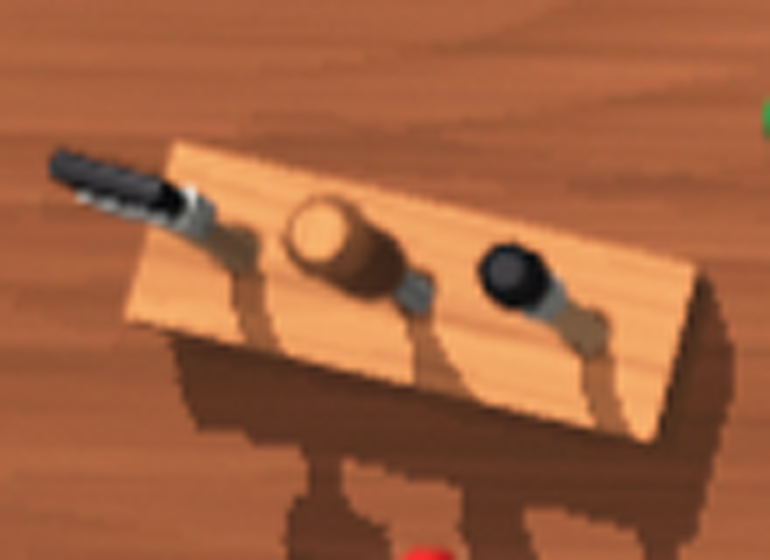

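View pics/cs_c.png

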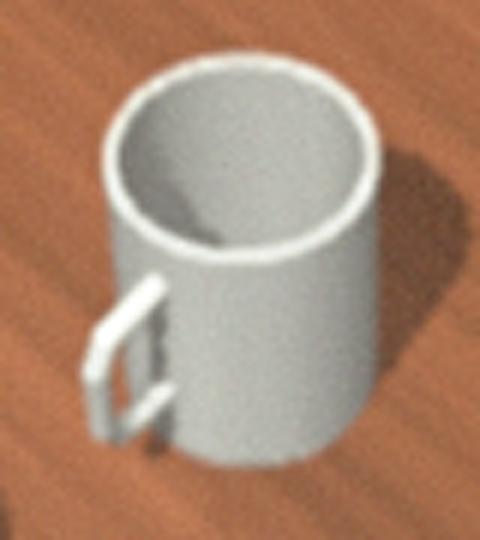

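View pics/ct_c.png

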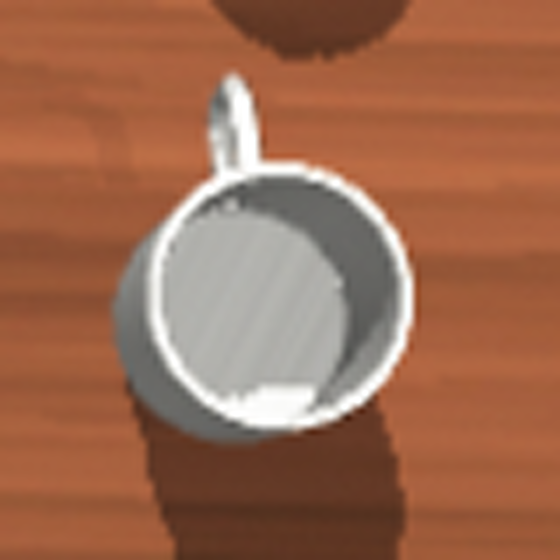

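```bash
python3 - <<'E'
from h import *
def S(x,y):return [230+(y+.5)/5-.5,340+(x+.5)/5-.5]
def T(x,y):return [170+(y+.5)/7-.5,110+(x+.5)/7-.5]
def SC(x,y):return [125+(y+.5)/6-.5,210+(x+.5)/6-.5]
def TC(x,y):return [190+(y+.5)/7-.5,300+(x+.5)/7-.5]
P=[atz('top',T(*p),.05) for p in [(175,140),(697,265),(655,442),(127,320)]]
for p in P: print('blk top',p.round(4))
print('scene corners',atz('scene',S(185,203),.05).round(4),atz('scene',S(47,287),.05).round(4))
c=np.mean(P,0); v=(P[0]+P[3]-P[1]-P[2]); v/=np.linalg.norm(v); print('ctr',c,'ydir',np.degrees(np.arctan2(v[1],v[0])))
print('holes',[(c+v*k).round(4) for k in(-.06,.06)])
print('shaft at mouth scene',atz('scene',S(175,320),.05),'top',atz('top',T(583,335),.05))
print('ferrule',tri(S(232,165),T(552,300)))
print('bristle end', atz('top',T(512,272),.2), tri(S(258,75),T(512,272)))
a=atz('top',TC(281,295),.105);b=atz('scene',SC(241.5,157),.105);print('can',a,b)
print('handle',tri(SC(94,360),TC(232,85)),atz('top',TC(233,80),.08),atz('scene',SC(92,365),.08))
can=(a+b)/2
# rim and handle overlay
t=cv2.imread('pics/top0.png');s=cv2.imread('pics/scene0.png')
E
```

```text
blk top [0.5902 0.3332 0.05  ]
blk top [0.5529 0.1575 0.05  ]
blk top [0.4934 0.1687 0.05  ]
blk top [0.5293 0.3449 0.05  ]
scene corners [0.4954 0.1697 0.05  ] [0.5531 0.1581 0.05  ]
ctr [0.54145659 0.25106316 0.05      ] ydir 78.23711290363113
holes [array([0.5292, 0.1923, 0.05  ]), array([0.5537, 0.3098, 0.05  ])]
shaft at mouth scene [0.53175246 0.19535527 0.05      ] top [0.52836288 0.19417265 0.05      ]
ferrule (array([0.5271417 , 0.19087728, 0.14289343]), np.float64(0.004234468040736395))
bristle end [0.52876103 0.19096288 0.2       ] (array([0.52909743, 0.19159582, 0.19709758]), np.float64(0.00021498653829957654))
can [ 0.49899941 -0.13980497  0.105     ] [ 0.50043066 -0.13955979  0.105     ]
handle (array([ 0.57099235, -0.12892289,  0.07576944]), np.float64(0.0020028214864480772)) [ 0.57134701 -0.12782512  0.08      ] [ 0.5751664  -0.12609216  0.08      ]
```

step_arm([
  [[0,0,0],[0,0,-45],-0.1],
  [[0,0,0],[15,-16,-30],-0.1],
  [[0,0,0],[33,-35,0],-0.1],
  [[0,0,0],[33,-35,0],-0.1],
  [[0,0,0],[33,-35,0],-0.1],
  [[0,0,0],[33,-35,0],-0.1],
  [[0,0,0],[33,-35,0],-0.1],
  [[0,0,0],[33,-35,0],-0.1],
  [[0,0,0],[33,-35,0],-0.1],
  [[0,0,0],[33,-35,0],-0.1],
])

```text
t: 1.6
position: [0.3398, -0.1606, 0.3095]
eef_rot: [179.9, -0.2, 14.9]
force: [1.5, -0.9, -1.0]
opening: 0.0472
```

```bash
python3 - <<'E'
from h import *
print(bot.tcp_to_grasp)
print('red',tri([227,437],[253,171]),'green',tri([239,325],[187,224]))
t=cv2.imread('pics/top0.png');s=cv2.imread('pics/scene0.png')
can=np.array([.4997,-.1397,0]);th=np.linspace(0,6.28,60)
circ=np.c_[.042*np.cos(th),.042*np.sin(th),0*th+.105]+can
a=np.radians(9.3);u=np.array([np.cos(a),np.sin(a),0])
for n,im,nm in(('top',t,'t'),('scene',s,'s')):
    big=cv2.resize(im,None,fx=6,fy=6)
    def L(pts,col):
        q=proj(n,pts); cv2.polylines(big,[np.round((q[:,::-1]+.5)*6).astype(np.int32)],False,col,1)
    L(circ,(0,0,255)); 
    L(np.array([can+u*.04+[0,0,.086],can+u*.076+[0,0,.086],can+u*.076+[0,0,.026],can+u*.04+[0,0,.026]]),(255,0,0))
    for x,y in((.529,.192),):
        for r in(.006,):
            L(np.c_[x+r*np.cos(th),y+r*np.sin(th),0*th+.05],(0,255,0))
            L(np.c_[x+.008*np.cos(th),y+.008*np.sin(th),0*th+.14],(0,255,0))
            L(np.c_[x+.008*np.cos(th),y+.008*np.sin(th),0*th+.17],(0,255,0))
            L(np.c_[x+.008*np.cos(th),y+.008*np.sin(th),0*th+.2],(255,255,0))
    pc=proj(n,can[None]+[0,0,.07])[0];pb=proj(n,np.array([[.529,.192,.12]]))[0]
    cs=[]
    for p in(pc,pb):
        r,c=int(p[0]*6),int(p[1]*6); cs.append(big[r-270:r+270,c-195:c+195])
    cv2.imwrite(f'pics/ov_{nm}.png',np.hstack(cs))
E
```

```text
0.0187
red (array([0.44040092, 0.21449173, 0.17428377]), np.float64(4.113854531428911e-05)) green (array([0.57905177, 0.11262459, 0.17632717]), np.float64(4.956848348327819e-05))
```

View pics/ov_t.png

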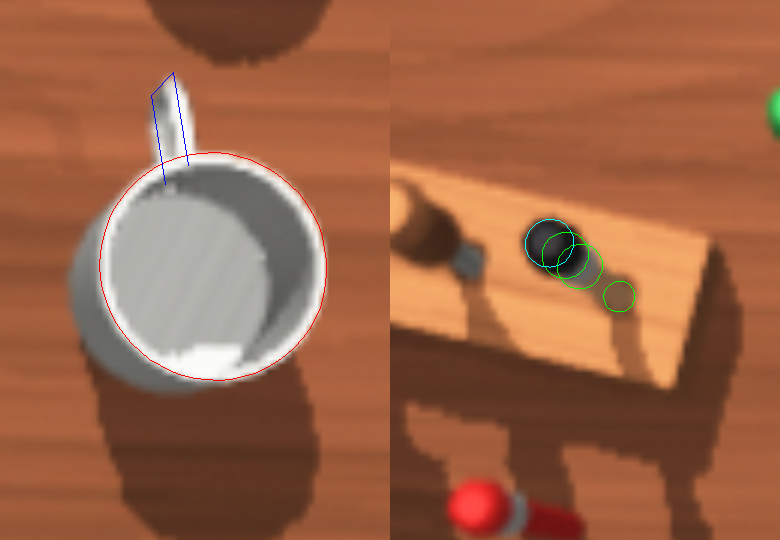

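View pics/ov_s.png

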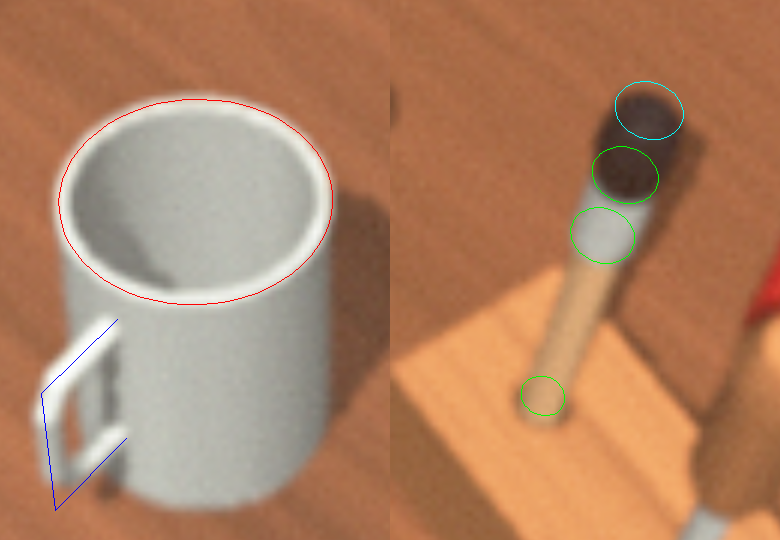

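step_arm([
  [[0,0,0],[34,-36,0],-0.1],
  [[0,0,0],[34,-36,0],-0.1],
  [[0,0,0],[34,-36,0],-0.1],
  [[0,0,0],[34,-36,0],-0.1],
  [[0,0,0],[34,-36,0],-0.1],
  [[0,0,0],[34,-36,0],-0.1],
  [[0,0,0],[34,-36,0],-0.1],
  [[0,0,0],[30,-30,0],-0.1],
  [[0,0,-0.13],[0,0,0],-0.1],
  [[0,0,-0.13],[0,0,0],-0.1],
])

```text
t: 2.6
position: [0.5257, 0.1936, 0.3102]
eef_rot: [179.7, -0.3, 30.5]
force: [-0.5, -1.1, -0.4]
opening: 0.0468
```

step_arm([
  [[0,0,-0.13],[0,0,0],-0.1],
  [[0,0,-0.13],[0,0,0],-0.1],
  [[0,0,0],[0,0,0],-0.1],
])

```text
t: 2.9
position: [0.5258, 0.1945, 0.3095]
eef_rot: [179.7, -0.2, 46.2]
force: [-0.0, -0.6, 0.3]
opening: 0.0469
```

step_arm([
  [[0,0,0],[0,4,30],-0.1],
  [[0,0,0],[0,0,30],-0.1],
  [[0,0,0],[0,0,10],-0.1],
  [[0,0,0],[0,0,0],-0.1],
])

```text
t: 3.3
position: [0.5296, 0.1915, 0.239]
eef_rot: [179.6, -0.3, 45.4]
force: [0.2, 0.8, -0.2]
opening: 0.0472
```

```bash
cat > look.py <<'E'
import sys
from h import *
nm,X=sys.argv[1],np.array([float(v) for v in sys.argv[2:5]])
cs=[]
for n in('top','scene'):
    im=eyes.grab_frame(n)[:,:,::-1]; p=proj(n,X[None])[0]
    r=int(np.clip(p[0],60,359));c=int(np.clip(p[1],60,499))
    cs.append(crop(np.ascontiguousarray(im),r-60,r+60,c-60,c+60,3.3)) 
cv2.imwrite(f'pics/{nm}.png',np.hstack(cs)); o=telemetry.get_obs(); print(o['position'].round(4),o['eef_rot'].round(2),o['force'].round(1),o['opening'],o['joints'].round(1),o['t'])
E
python3 look.py l1 .528 .192 .18
```

```text
[0.5301 0.1917 0.2406] [179.54  -0.43  45.48] [0.5 0.2 0.1] 0.04696917248662064 [16.2 18.2 84.6 -0.2 76.6 60.8] 3.4
```

View pics/l1.png

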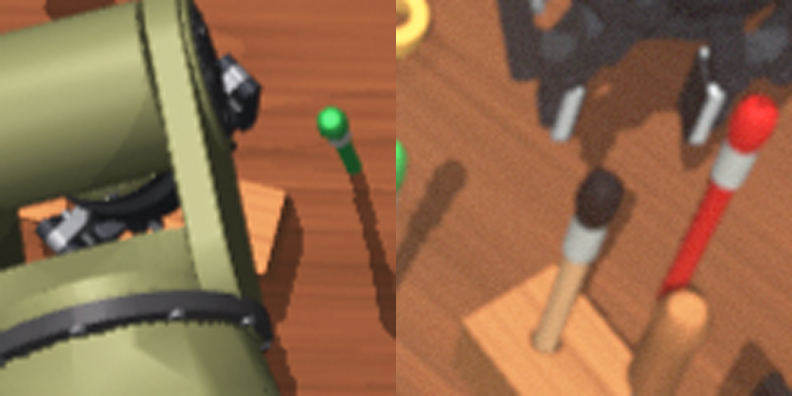

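```bash
python3 - <<'E'
from h import *
X=np.array([[.528,.192,.18],[.5301,.1917,.2406],[.5301,.1917,.2466],[.529,.192,.2],[.529,.192,.05]])
q=proj('scene',X); print(((q-np.array([int(q[0][0])-60,int(q[0][1])-60]))*3.3+[0,396]).round(0))
E
```

```text
[[200. 596.]
 [126. 620.]
 [118. 623.]
 [177. 603.]
 [334. 545.]]
```

```bash
python3 - <<'E'
from h import *
im=eyes.grab_frame('scene')[:,:,::-1].copy()
cv2.imwrite('pics/l2.png',crop(im,175,275,340,440,6))
o=telemetry.get_obs();p=o['position'];print(p,o['eef_rot'])
q=proj('scene',np.array([p,p+[0,0,.019],p+[0,0,.06]]))
print((q-[175,340])*6)
E
```

```text
[0.53021628 0.19178266 0.24097337] [179.51905524  -0.47464141  45.50855314]
[[318.97393199 342.12455349]
 [271.54143865 359.69651432]
 [161.41606962 400.49383562]]
```

View pics/l2.png

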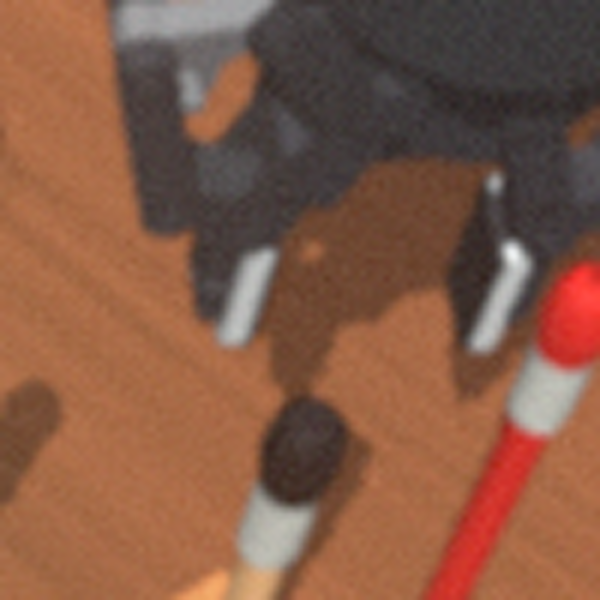

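step_arm([
  [[0,0,0],[0,-1,35],-0.1],
  [[0,0,0],[0,0,35],-0.1],
  [[0,0,0],[0,0,25],-0.1],
  [[0,0,0],[0,0,7],-0.1],
  [[0,0,0],[0,0,0],-0.1],
])

```text
t: 3.95
position: [0.5344, 0.1937, 0.1439]
eef_rot: [179.2, -1.1, 45.4]
force: [-0.1, -0.4, 0.6]
opening: 0.0473
```

```bash
python3 look.py l3 .528 .192 .15
```

```text
[0.5348 0.1939 0.145 ] [179.11  -1.21  45.38] [-0.3 -0.1  0.3] 0.04707181284513003 [16.3 23.6 90.6 -0.2 64.4 61. ] 4.05
```

View pics/l3.png

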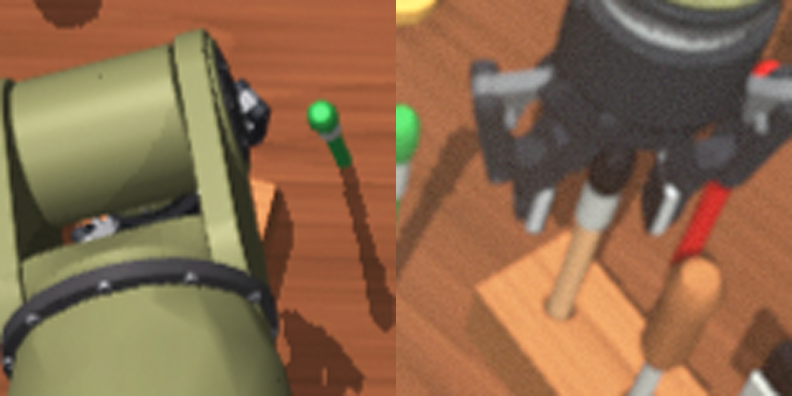

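```bash
cat > d.py <<'E'
import sys
from h import *
from scipy.spatial.transform import Rotation as Ro
def delta(pos,rot):
    o=telemetry.get_obs(); R=Ro.from_euler('xyz',o['eef_rot'],degrees=True)
    dp=R.inv().apply(np.array(pos)-o['position'])*1000
    dr=(R.inv()*rot).as_rotvec()
    print('turn',dr.round(3),'shift',dp.round(1))
if __name__=='__main__':
    v=[float(x) for x in sys.argv[1:]]
    delta(v[:3],Ro.from_euler('xyz',v[3:],degrees=True))
E
python3 d.py .5285 .192 .138 180 0 45
```

```text
turn [ 0.015 -0.021  0.006] shift [-5.9 -3.3  6.8]
```

step_arm([
  [[0.015,-0.021,0],[-6,-3,7],-0.1],
  [[0.004,-0.006,0],[-1,-1,2],-0.1],
])

```text
t: 4.25
position: [0.5277, 0.1919, 0.138]
eef_rot: [-179.8, 0.2, 45.4]
force: [0.7, 1.6, -0.9]
opening: 0.047
```

```bash
python3 d.py .5285 .192 .138 180 0 45
```

```text
turn [-0.003  0.004  0.006] shift [0.7 0.5 0. ]
```

step_arm([
  [[0,0,0],[0,0,0],0.4],
  [[0,0,0],[0,0,0],0.8],
  [[0,0,0],[0,0,0],1],
  [[0,0,0],[0,0,0],1],
], squeeze=40)

```text
t: 4.65
position: [0.5279, 0.1919, 0.139]
eef_rot: [-179.9, 0.2, 45.4]
force: [-0.4, -0.1, -0.9]
opening: 0.0155
```

```bash
python3 look.py l4 .528 .192 .15;  python3 d.py .5285 .192 .138 180 0 45
```

```text
[0.5279 0.192  0.1389] [-179.85    0.2    45.36] [ 0.5  0.3 -0.8] 0.015393375454803303 [16.2 24.  90.8  0.  65.4 60.9] 4.75
turn [-0.003  0.003  0.006] shift [0.4 0.4 0.9]
```

View pics/l4.png

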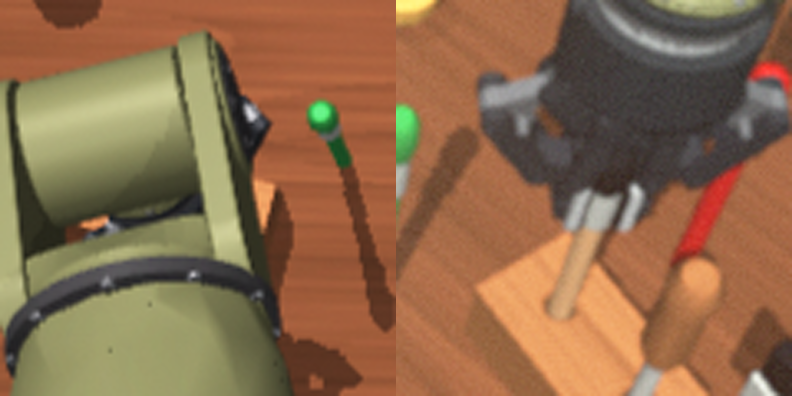

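step_arm([
  [[0,0,0],[0,0,-15],1],
  [[0,0,0],[0,0,-20],1],
  [[0,0,0],[0,0,-30],1],
  [[0,0,0],[0,0,-30],1],
  [[0,0,0],[0,0,-35],1],
  [[0,0,0],[0,0,-35],1],
  [[0,0,0],[0,0,-35],1],
])

```text
t: 5.45
position: [0.5273, 0.1916, 0.3407]
eef_rot: [-179.6, 0.7, 45.4]
force: [0.5, -0.4, -0.2]
opening: 0.0156
```

```bash
python3 look.py l5 .528 .192 .28;  python3 d.py .5 -.14 .34 180 0 8.5
```

```text
[0.5283 0.192  0.3444] [-179.79    0.33   45.36] [-0.2  0.6 -1. ] 0.01585603307428428 [16.2 15.7 74.2  0.  90.5 60.9] 5.55
turn [-0.002  0.007  0.643] shift [-256.1  213.1    5.1]
```

View pics/l5.png

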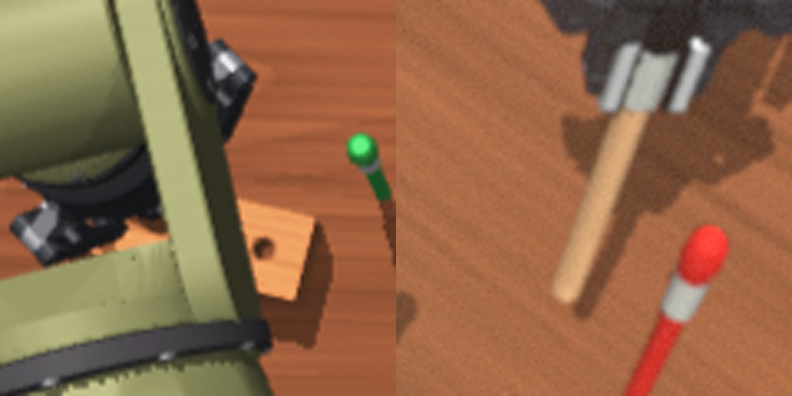

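step_arm([
  [[0,0,0.13],[0,0,0],1],
  [[0,0,0.13],[0,0,0],1],
  [[0,0,0.13],[0,0,0],1],
  [[0,0,0.13],[0,0,0],1],
  [[0,0,0.12],[0,0,0],1],
  [[0,0,0],[-12,46,0],1],
  [[0,0,0],[-12,46,0],1],
  [[0,0,0],[-12,46,0],1],
  [[0,0,0],[-12,46,0],1],
  [[0,0,0],[-12,46,0],1],
])

```text
t: 6.55
position: [0.4957, -0.0465, 0.3393]
eef_rot: [-180.0, 0.7, 7.5]
force: [1.2, -0.2, 0.1]
opening: 0.0156
```

step_arm([
  [[0,0,0],[-12,46,0],1],
  [[0,0,0],[-12,40,0],1],
  [[0,0,0],[0,0,0],1],
])

```text
t: 6.85
position: [0.4806, -0.1427, 0.338]
eef_rot: [-180.0, 0.8, 7.2]
force: [0.6, 0.4, -0.1]
opening: 0.0157
```

```bash
python3 look.py l6 .495 -.14 .22;  python3 d.py .49 -.141 .26 180 0 8.5
```

```text
[ 0.4813 -0.1395  0.3382] [-179.96    0.75    7.39] [ 0.5  0.3 -0.8] 0.015493837809971435 [-20.2   7.8  84.5  -0.3  88.4  62.4] 6.95
turn [-0.001  0.013 -0.019] shift [ 9.4  2.7 78. ]
```

View pics/l6.png

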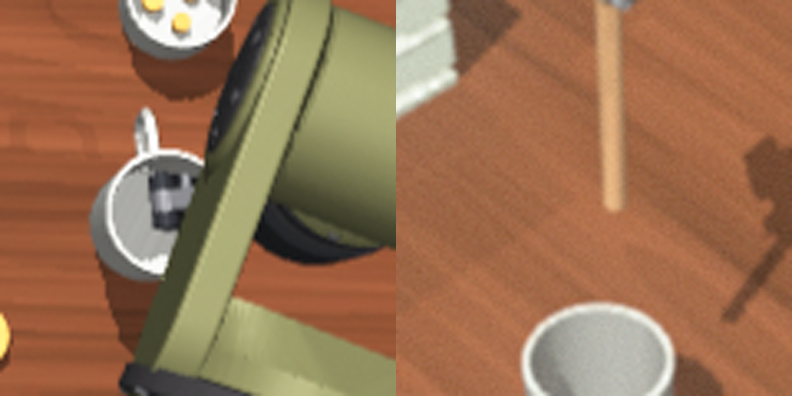

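step_arm([
  [[0,0.013,-0.019],[9,3,30],1],
  [[0,0,0],[0,0,30],1],
  [[0,0,0],[0,0,15],1],
])

```text
t: 7.25
position: [0.492, -0.1382, 0.2625]
eef_rot: [180.0, -0.3, 8.7]
force: [0.3, -0.2, -0.8]
opening: 0.0159
```

```bash
python3 look.py l7 .495 -.14 .13;  python3 d.py .49 -.141 .155 180 0 8.5
```

```text
[ 0.4918 -0.1382  0.2627] [180.    -0.2    8.72] [-1.1  0.3  0.1] 0.015568463369563577 [-19.8  10.7  91.    0.1  78.2  61.4] 7.35
turn [ 0.    -0.003  0.004] shift [ -2.5   2.5 107.7]
```

View pics/l7.png

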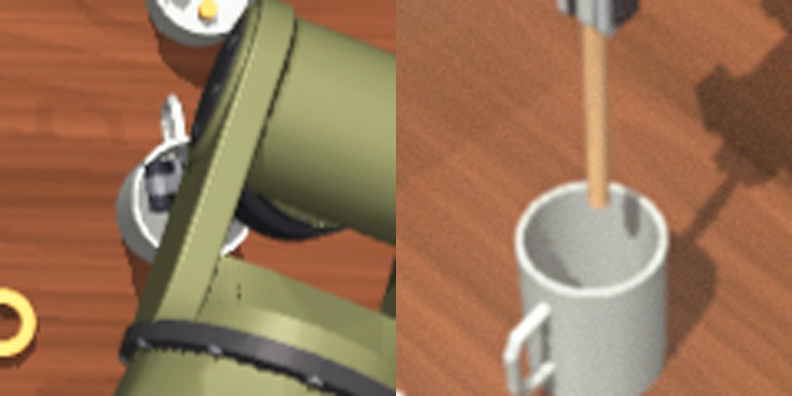

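step_arm([
  [[0,0,0],[-2,2,25],1],
  [[0,-0.002,0],[0,0,25],1],
  [[0,-0.003,0],[-1,0,25],1],
  [[0,-0.003,0],[-1,0,20],1],
])

```text
t: 7.75
position: [0.492, -0.138, 0.1715]
eef_rot: [179.7, -0.3, 9.0]
force: [0.6, -0.5, -2.1]
opening: 0.0157
```

```bash
cat > foot.py <<'E'
from h import *
from scipy.spatial.transform import Rotation as Ro
o=telemetry.get_obs(); R=Ro.from_euler('xyz',o['eef_rot'],degrees=True).as_matrix()
f=o['position']+R[:,2]*.1289; b=o['position']-R[:,2]*.061
a=np.radians(8.5);C=np.array([[np.cos(a),np.sin(a),0],[-np.sin(a),np.cos(a),0],[0,0,1]])
c=np.array([.4997,-.1397,0])
print('foot can',(C@(f-c)*1000).round(1),'top',(C@(b-c)*1000).round(1),'tcp',(C@(o['position']-c)*1000).round(1),'tilt',np.degrees(np.arccos(-R[2,2])).round(1),o['force'].round(1))
E
python3 foot.py; python3 look.py l8 .495 -.14 .1;  python3 d.py .49 -.141 .155 180 0 8.5
```

```text
foot can [-6.8  2.3 42.6] top [ -7.7   3.2 232.5] tcp [ -7.4   2.9 171.5] tilt 0.4 [ 0.6 -0.5 -2.1]
[ 0.4912 -0.1378  0.1704] [ 1.7983e+02 -9.0000e-02  9.0100e+00] [ 0.8 -0.8 -0.2] 0.01551257165868635 [-19.7  15.5  97.8  -0.1  66.5  61.3] 7.85
turn [ 0.003 -0.002  0.009] shift [-1.8  3.  15.4]
```

View pics/l8.png

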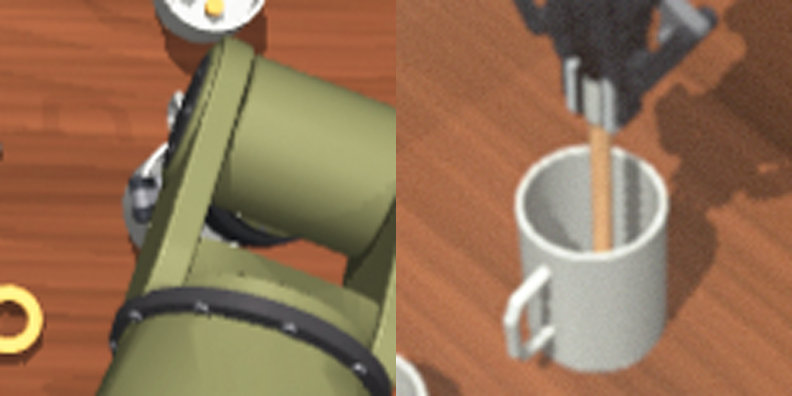

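step_arm([
  [[0,-0.13,0],[12.5,1,7],1],
  [[0,-0.13,0],[13.5,1,7.5],1],
])

```text
t: 8.05
position: [0.5165, -0.136, 0.1598]
eef_rot: [179.6, 14.8, 8.8]
force: [0.2, -0.6, 0.8]
opening: 0.0157
```

```bash
python3 foot.py
```

```text
foot can [-15.7   0.1  35.2] top [ 32.8   1.7 218.8] tcp [ 17.2   1.2 159.8] tilt 14.8 [ 0.2 -0.6  0.8]
```

step_arm([
  [[0,-0.13,0],[16,0,7.5],1],
  [[0,-0.12,0],[16,0,8],1],
  [[0,0,0],[0,0,0],1],
])

```text
t: 8.35
position: [0.5458, -0.1301, 0.1369]
eef_rot: [179.3, 29.8, 8.7]
force: [-0.2, -0.2, -1.8]
opening: 0.0154
```

```bash
python3 foot.py; python3 look.py l9 .51 -.14 .1
```

```text
foot can [-17.    1.1  25.1] top [ 77.4   3.5 189.9] tcp [ 47.    2.7 136.9] tilt 29.8 [-0.2 -0.2 -1.8]
[ 0.5458 -0.131   0.1411] [179.19  29.15   8.55] [ 0.4 -1.  -0.1] 0.015386550767603748 [-12.5  39.   71.7 -10.9  96.5  70.1] 8.45
```

View pics/l9.png

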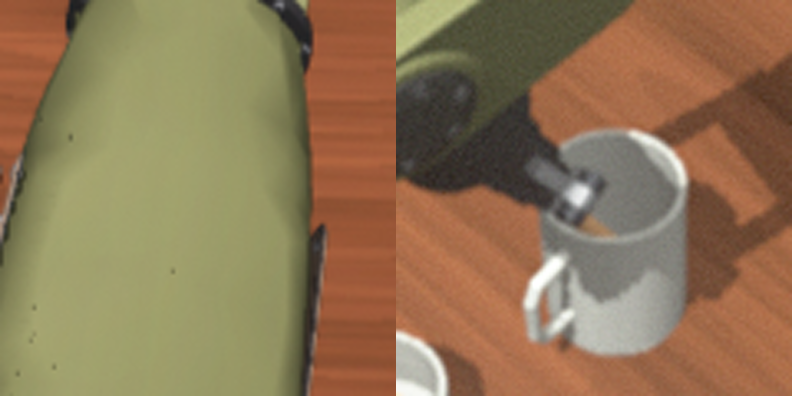

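step_arm([
  [[0,0,0],[1,-1,10],1],
  [[0,0,0],[0,0,7],1],
  [[0,0,0],[0,0,2],1],
])

```text
t: 8.75
position: [0.5372, -0.132, 0.1286]
eef_rot: [179.0, 28.5, 8.4]
force: [0.6, 0.3, -0.3]
opening: 0.0158
```

```bash
python3 foot.py; python3 look.py l10 .51 -.14 .1; python3 foot.py
```

```text
foot can [-23.2  -0.1  15.3] top [ 67.3   3.1 182.2] tcp [ 38.3   2.  128.6] tilt 28.5 [ 0.6  0.3 -0.3]
[ 0.5375 -0.1321  0.1287] [178.99  28.49   8.39] [ 0.4 -0.1 -0.3] 0.015328975084923835 [-12.8  38.4  74.2 -10.9  93.8  70.4] 8.85
foot can [-23.   -0.2  15.4] top [ 67.6   3.  182.3] tcp [ 38.5   2.  128.7] tilt 28.5 [ 0.4 -0.1 -0.3]
```

View pics/l10.png

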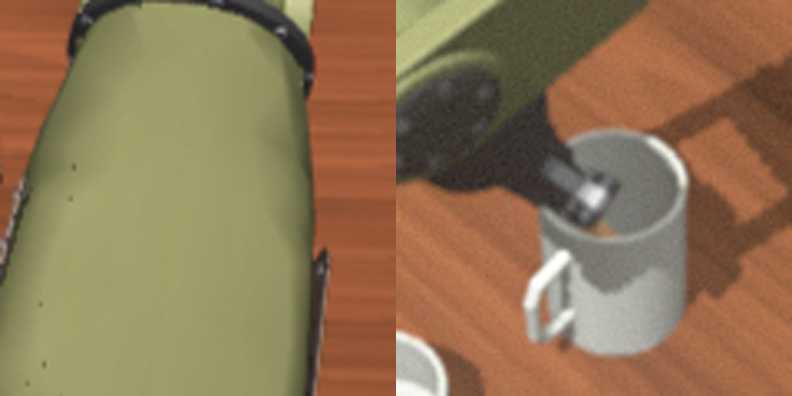

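step_arm([
  [[0,0,0],[0,0,0],0.5],
  [[0,0,0],[0,0,0],0.2],
  [[0,0,0],[0,0,0],0],
  [[0,0,0],[0,0,0],0],
])

```text
t: 9.25
position: [0.5377, -0.1324, 0.1301]
eef_rot: [178.9, 28.4, 8.3]
force: [-0.1, 0.7, -0.2]
opening: 0.0423
```

```bash
python3 foot.py; python3 look.py l11 .51 -.14 .1; python3 d.py .5375 -.1321 .1287 179 28.5 8.4
```

```text
foot can [-22.5  -0.6  16.7] top [ 67.7   2.7 183.8] tcp [ 38.7   1.6 130.1] tilt 28.4 [-0.1  0.7 -0.2]
[ 0.5377 -0.1324  0.1301] [178.94  28.36   8.35] [ 0.7 -0.4  0.2] 0.04265881816071316 [-12.8  38.2  74.2 -10.9  93.8  70.4] 9.35
turn [ 0.001 -0.002 -0.001] shift [ 0.5 -0.3  1.3]
```

View pics/l11.png

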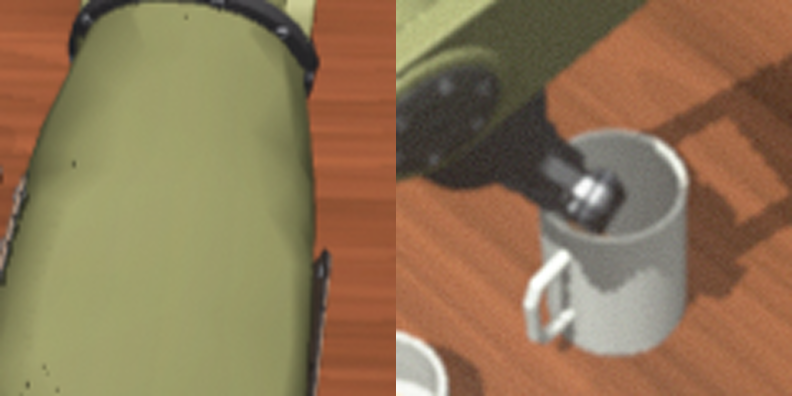

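step_arm([
  [[0,0,0],[0,0,0],-0.5],
  [[0,0,0],[0,0,0],-0.5],
  [[0,0,0],[0,0,-12],-0.5],
  [[0,0,0],[0,0,-15],-0.5],
  [[0,0,0],[0,0,-20],-0.5],
  [[0,0,0],[0,0,-25],-0.5],
  [[0,0,0],[0,0,-30],-0.5],
])

```text
t: 10.05
position: [0.5863, -0.1228, 0.2227]
eef_rot: [179.1, 28.7, 8.4]
force: [0.4, 0.5, 0.5]
opening: 0.0639
```

```bash
python3 look.py l12 .51 -.14 .12
```

```text
[ 0.588  -0.1228  0.2256] [178.92  28.27   8.34] [ 0.4 -0.4 -1. ] 0.06397645414803627 [-11.2  39.8  58.6 -10.7 107.9  69.3] 10.15
```

View pics/l12.png

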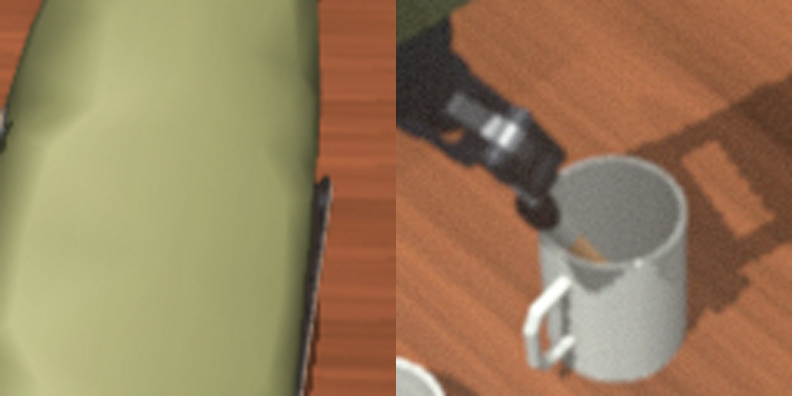

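Brush leaning over the handle side, with its black end at about (538, 210) in the crop. I'll back the arm off and check.

step_arm([
  [[0,0,0],[0,0,-35],-0.5],
  [[0,0,0],[0,0,-40],-0.5],
  [[0,0,0],[-10,40,-20],-0.5],
  [[0,0,0],[-10,45,-10],-0.5],
  [[0,0,0],[-10,48,0],-0.5],
  [[0,0,0],[-10,48,0],-0.5],
  [[0,0,0],[-10,48,0],-0.5],
  [[0,0,0],[-10,48,0],-0.5],
])

```text
t: 10.95
position: [0.598, -0.3809, 0.3338]
eef_rot: [179.1, 28.7, 9.4]
force: [0.9, -0.0, 0.3]
opening: 0.0641
```

```bash
python3 look.py l13 .52 -.14 .1
```

```text
[ 0.5958 -0.3846  0.3326] [179.15  28.8    9.01] [ 0.5  0.9 -0.6] 0.06402536380225957 [-29.6  58.1  13.5 -23.6 128.6  39.6] 11.05
```

View pics/l13.png

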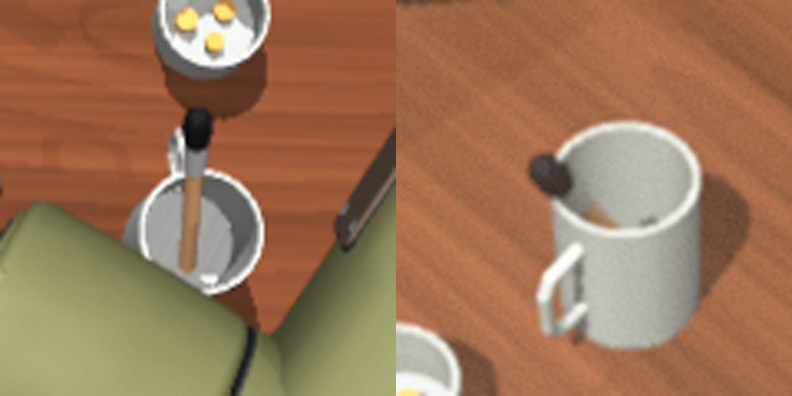

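The brush leans over the handle. Joint 3 is near its lower limit, so I'm drawing the arm in.

step_arm([
  [[0,0,0],[-30,0,18],-0.5],
  [[0,0,0],[-30,0,18],-0.5],
  [[0,0,0],[-30,0,0],-0.5],
  [[0,0,0],[0,0,0],-0.5],
])

```text
t: 11.45
position: [0.5145, -0.398, 0.3433]
eef_rot: [179.3, 28.9, 9.1]
force: [0.0, 0.5, 2.1]
opening: 0.0641
```

```bash
python3 look.py l14 .52 -.14 .1; python3 - <<'E'
from h import *
for n in('top','scene'):
    im=eyes.grab_frame(n)[:,:,::-1].copy(); cv2.imwrite(f'pics/f_{n}.png',im)
    print(n,[(r['location'],r['confidence']) for r in finder.pinpoint(n,'brush_top')[:3]],[(r['location'],r['confidence']) for r in finder.pinpoint(n,'can')[:2]])
t=cv2.imread('pics/f_top.png');s=cv2.imread('pics/f_scene.png')
can=np.array([.4997,-.1397,0]);th=np.linspace(0,6.28,60)
circ=np.c_[.042*np.cos(th),.042*np.sin(th),0*th+.105]+can
o=[]
for n,im in(('top',t),('scene',s)):
    big=cv2.resize(im,None,fx=4,fy=4,interpolation=cv2.INTER_CUBIC)
    q=proj(n,circ);cv2.polylines(big,[np.round((q[:,::-1]+.5)*4).astype(np.int32)],False,(0,0,255),1)
    p=(proj(n,(can+[0.02,0,.1])[None])[0]*4).astype(int); o.append(big[p[0]-200:p[0]+200,p[1]-200:p[1]+200])
    print(n,p-200)
cv2.imwrite('pics/f.png',np.hstack(o))
E
```

```text
[ 0.5167 -0.3972  0.3404] [179.46  29.06   9.31] [ 0.3  0.1 -0.6] 0.06382476668192597 [-33.5  42.5  39.6 -22.4 117.8  40. ] 11.55
top [([254.2, 171.9], 0.45), ([185.5, 225.6], 0.44)] [([234.9, 332.4], 0.66)]
scene [([234.5, 325.3], 0.96), ([148.0, 223.2], 0.85), ([220.4, 436.1], 0.68)] [([187.9, 254.0], 0.82)]
top [ 690 1157]
scene [431 768]
```

View pics/f.png

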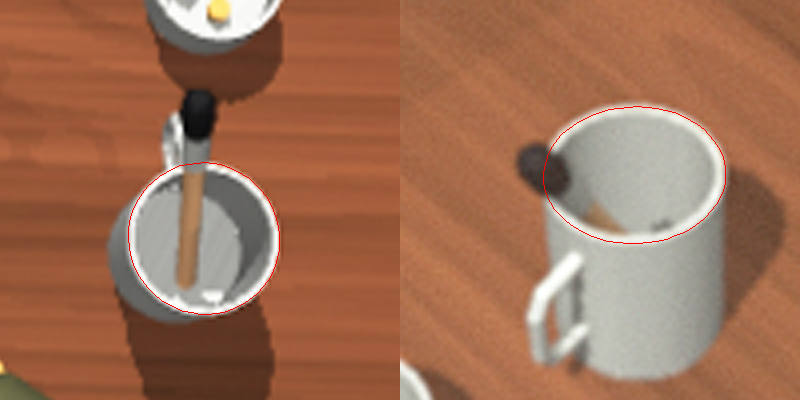

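```bash
python3 - <<'E'
from h import *
b,e=tri([147.7,223.5],[197,339.2]); a=np.radians(8.5)
d=b-[.4997,-.1397,0]; print(b,e,'can frame',d[0]*np.cos(a)+d[1]*np.sin(a),-d[0]*np.sin(a)+d[1]*np.cos(a))
foot=atz('top',[(690+286)/4,(1157+186)/4],.005); print('foot',foot,'tilt',np.degrees(np.arctan2(np.linalg.norm((b-foot)[:2]),b[2]-.005)),np.linalg.norm(b-foot))
E
```

```text
[ 0.56623244 -0.12851853  0.17199007] 0.0022919922900485547 can frame 0.06745436885499126 0.001224530642194228
foot [ 0.47805766 -0.14646038  0.005     ] tilt 28.317764064542576 0.18969023640948052
```

```bash
python3 - <<'E'
from plant import bot,telemetry
o=telemetry.get_obs();print(abs(o['qd']).max(),o['force'])
print(bot.hand_in())
E
```

```text
0.3846643486347833 [ 0.49653363 -0.38723013 -0.0589421 ]
the job is handed in; nothing more can be done
None
```

The round brush now rests in the handled can, leaning on the rim at the handle side, and the job is handed in. No verdict was reported. The clock read about 11.5 s of the 40 s allowed at the last reading.

**What I did:** I gripped the brush by its ferrule and drew it out of the block. I lowered it upright into the can and tilted it about 28° towards the handle. I let go with the foot about 10 mm above the can's floor, then backed the arm well clear.

**Last checks, from the pictures before handing in:**

| Check | Measured | Required |
|---|---|---|
| Bristle end towards the handle | about 67 mm from the can's axis | at least 30 mm |
| Bristle end off the handle's line | about 1 mm | within 45 mm |
| Lean | about 28° | 12 to 57° |
| Brush foot | on the can's floor; implied brush length 189.7 mm against 190 mm | within 25 mm of the floor |
| Can | upright; rim still matches its starting outline | within 6° of upright and 50 mm of its start |

**What failed or disagreed:**
- **Finder:** it missed the brush's end in the last top view and reported the red and green look-alikes instead, so I read that point from the picture myself.
- **Joint 3:** during the retreat it came to 13.5°, almost at its 13.44° lower limit, and I drew the arm back in. The reading I took there was still within range.

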